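# Find the wrench that fits and clamp the printing block

## Task

The wooden printing block on the grey clamping plate must be clamped down for carving: try the three T-handle socket wrenches from the rack on the hex nut of the strap clamp, and stand each one that does not fit upright in a hole of the rack again. With the one that fits pushed fully down over the nut, turn the nut clockwise (seen from above) until it is tight, and finish like that, still gripping the wrench, upright and fully down on the nut, with the nut tight. Leave everything else on the bench where it is.

Things in the scene. Friction and masses are not known exactly. Their poses are not given: they have to be found in the camera images.
- nut_top (a point): centre of the top face of the steel hex nut on the strap clamp: 24 mm across flats, 22 mm tall, axis vertical. The stud, 15 mm thick, stands 8 mm above this point. The nut sits on a washer, 41 mm across, its top 22 mm below this point: a wrench that is fully down stands on it. The axes turn with the nut: two of its six flats face +x and -x
- clamp_nut (a joint): turn of the nut in rad, growing clockwise seen from above; it starts between 0.1 and 0.5 and is tight at 1.0, where it stops hard; on the way it takes 0.2 N m to turn
- plate: grey steel clamping plate fixed to the bench, 340 x 240 x 16 mm, T-slots along x; origin at the centre of its underside. On it the printing block (170 x 200 x 28 mm, top 44 mm above the bench), fences up to 55 mm high and the strap clamp, a flat bar along x, whose nut stands on the plate's x axis at x = -60 mm, washer top 62 mm above the bench
- rack: plywood rack fixed to the bench, 90 (x) x 260 (y) x 40 mm, origin at the centre of its underside. Three round holes, 50 mm across and 30 mm deep, at x = 0, y = -80, 0 and +80 mm; their floor is 10 mm above the bench
- wrench_a: steel T-handle socket wrench, 121 mm tall, 0.3 to 0.5 kg, standing mouth down in the rack; origin at the centre of the mouth's rim (underside), +z up the shaft, +x along the T-bar. Round head 40 mm across up to z = 50, shaft 13 mm thick, T-bar 112 mm long, 12 mm thick; hub block at its middle 30 (x) x 16 (y) x 26 mm, centred at z = 108: pinch it across y
- wrench_b: same outside as wrench_a. Mouth of all three: hexagon 38 mm deep, two flats facing +x and -x, with a steep lead-in 6.5 mm high at the rim. The sizes differ and cannot be told from outside: one is 26 mm across flats and fits the nut, one is 20 mm and stops on the nut (rim at most 3 mm below its top), one is 30 mm and goes down over the nut but turns without taking it along
- wrench_c: same outside as wrench_a; mouth: see wrench_b. The one that fits has about 0.17 rad of play on the nut either way. Which of the three wrenches fits is not known beforehand, nor in which hole each stands
- paint_jar: bystander: screw-top paint jar, 62 mm across, 115 mm tall, standing; origin at the centre of its underside
- brayer: bystander: ink roller lying on the table, 180 mm long and 110 mm wide, 32 mm high; origin on the table at the fork, +x towards the roller
- marker: bystander: paint marker lying on the table, 140 mm long, 18 mm thick; origin under its middle, +x towards its cap
- tape_roll: bystander: roll of tape lying flat, 100 mm across, 25 mm high; origin at the centre of its underside
- palette_knife: bystander: broad ink knife lying on the table, 200 mm long, blade 65 mm wide; origin under its middle, +x towards the blade
- gouge: bystander: carving gouge lying on the printing block, 140 mm long, 20 mm thick; origin under its middle, +x towards the edge
- brush_tin: bystander: tin with brushes, 72 mm across, 200 mm tall with the brushes, standing; origin at the centre of its underside
Things that resemble listed ones, but are neither listed nor needed, are in the scene too. Leave any yellow look-alike of the wrench_b alone.

How it is judged:
On the way, in this order (a step that is already met when the one before it is completed fails the run):
1. a gripped wrench is fully down over the nut, which is not yet tight (value of joint clamp_nut below 0.85 rad and ((z of wrench_a in the frame of nut_top below -0.018 m and horizontal distance between wrench_a and nut_top below 0.005 m and angle between wrench_a's own z axis and vertical below 0.08 rad and contact force between the fingers and wrench_a above 3 N) or (z of wrench_b in the frame of nut_top below -0.018 m and horizontal distance between wrench_b and nut_top below 0.005 m and angle between wrench_b's own z axis and vertical below 0.08 rad and contact force between the fingers and wrench_b above 3 N) or (z of wrench_c in the frame of nut_top below -0.018 m and horizontal distance between wrench_c and nut_top below 0.005 m and angle between wrench_c's own z axis and vertical below 0.08 rad and contact force between the fingers and wrench_c above 3 N))), for 0.1 s.
2. the nut is tight, with a gripped wrench fully down on it (value of joint clamp_nut above 0.93 rad and ((z of wrench_a in the frame of nut_top below -0.018 m and horizontal distance between wrench_a and nut_top below 0.005 m and angle between wrench_a's own z axis and vertical below 0.08 rad and contact force between the fingers and wrench_a above 3 N) or (z of wrench_b in the frame of nut_top below -0.018 m and horizontal distance between wrench_b and nut_top below 0.005 m and angle between wrench_b's own z axis and vertical below 0.08 rad and contact force between the fingers and wrench_b above 3 N) or (z of wrench_c in the frame of nut_top below -0.018 m and horizontal distance between wrench_c and nut_top below 0.005 m and angle between wrench_c's own z axis and vertical below 0.08 rad and contact force between the fingers and wrench_c above 3 N))), for 0.2 s.
At the end, for the whole second after the job is handed in: Nut tight (above 0.93 of 1.0 rad); a wrench on it, rim over 18 mm below the nut top, within 5 mm of its axis, upright within 0.08 rad, gripped with over 3 N; the other two in rack holes (rim under 20 mm above the rack underside, upright within 0.15 rad) (value of joint clamp_nut above 0.93 rad and ((z of wrench_a in the frame of nut_top below -0.018 m and horizontal distance between wrench_a and nut_top below 0.005 m and angle between wrench_a's own z axis and vertical below 0.08 rad and contact force between the fingers and wrench_a above 3 N and z of wrench_b in the frame of rack between 0 and 0.02 m and x of wrench_b in the frame of rack between -0.045 and 0.045 m and y of wrench_b in the frame of rack between -0.13 and 0.13 m and angle between each of wrench_b, wrench_c's own z axis and vertical below 0.15 rad and z of wrench_c in the frame of rack between 0 and 0.02 m and x of wrench_c in the frame of rack between -0.045 and 0.045 m and y of wrench_c in the frame of rack between -0.13 and 0.13 m) or (z of wrench_b in the frame of nut_top below -0.018 m and horizontal distance between wrench_b and nut_top below 0.005 m and angle between wrench_b's own z axis and vertical below 0.08 rad and contact force between the fingers and wrench_b above 3 N and z of wrench_a in the frame of rack between 0 and 0.02 m and x of wrench_a in the frame of rack between -0.045 and 0.045 m and y of wrench_a in the frame of rack between -0.13 and 0.13 m and angle between each of wrench_a, wrench_c's own z axis and vertical below 0.15 rad and z of wrench_c in the frame of rack between 0 and 0.02 m and x of wrench_c in the frame of rack between -0.045 and 0.045 m and y of wrench_c in the frame of rack between -0.13 and 0.13 m) or (z of wrench_c in the frame of nut_top below -0.018 m and horizontal distance between wrench_c and nut_top below 0.005 m and angle between wrench_c's own z axis and vertical below 0.08 rad and contact force between the fingers and wrench_c above 3 N and z of wrench_a in the frame of rack between 0 and 0.02 m and x of wrench_a in the frame of rack between -0.045 and 0.045 m and y of wrench_a in the frame of rack between -0.13 and 0.13 m and angle between each of wrench_a, wrench_b's own z axis and vertical below 0.15 rad and z of wrench_b in the frame of rack between 0 and 0.02 m and x of wrench_b in the frame of rack between -0.045 and 0.045 m and y of wrench_b in the frame of rack between -0.13 and 0.13 m))); the arm keeps its last pose, push and grip.
It fails at once if a bystander is shoved or knocked more than 30 mm (distance of any of paint_jar, brayer, marker, tape_roll, palette_knife, gouge, brush_tin from where it was at the start of the episode above 0.03 m).
It also fails if it takes over 72 s, if anything falls off the work surface, if the arm or the gripper's body presses on something with over 40 N, if the wrist force passes 120 N, or if a joint passes its speed limit or range.

## Robot

A 7-joint arm with a two-finger parallel gripper is mounted at the origin on the work surface. World frame = base frame: x ahead of the robot, y to its left, z up, the work surface at z = 0. Lengths are in m, angles in rad, forces in N, time in s.
With the tool pointing down it reaches from about 0.4 to 0.85 m from the base axis. Payload 4.5 kg.
Tool frame: the origin (TCP) lies midway between the tips of the shut fingers; the grasp point (between the pads) lies 19 mm behind it; z points along the fingers, y is the line along which they close (so a half turn about z gives the same grasp; the last joint's range is limited). The gripper opens to 88 mm and grips with 3 to 60 N. Pads are 18 mm wide; open, the fingers measure 123 mm over their backs; the gripper's body (75 mm by 187 mm) begins 45 mm behind the grasp point.
Start: joints at [1.273, 0.689, -0.195, 1.565, 0.157, 0.902, -0.215], TCP at [0.204, -0.591, 0.239] pointing down, gripper open.
Joint ranges: [-3.01, 3.01], [-0.46, 2.08], [-1.47, 1.51], [0.13, 2.56], [-1, 4.14], [0.04, 2.09], [-2.66, 2.66]. Speed limits (rad/s): [2.57, 2.57, 3.14, 3.14, 3.14, 3.14, 3.14].

## Interface

Orientations are given as a unit quaternion [x, y, z, w].
In Python, from plant import * gives the robot as it stands.
- The arm moves only by the tool send_rows, never from a script. Its argument "targets" is a list of rows, each a list of 2 entries, a list of its own where there are three numbers: the shift along the tool's x, y, z in units of 0.3 m (1.0 is 0.3 m), then the turn, a rotation vector about the tool's x, y, z in units of pi rad (1.0 is pi rad). A call has 1 to 12 rows; each row is the pose to reach, as a shift and turn from the pose commanded when the call began, along the tool's axes at that moment, turning the shorter way round; what a row does not reach only later rows make up. A row lasts 1/8 s, in which the tool goes at most 62.5 mm and 10.7 degrees, less where a joint would pass 70% of its speed; a pose out of reach is approached as far as the arm can. A call with a number of a shift or a turn outside -1 to 1 is refused whole. A call with a gripper value outside its range is refused whole. "fingers" is the opening, from 0 (shut) to 1 (fully open), set as the call begins (left out, the last holds). The fingers move at their own pace and stop on an object; "newtons" is the grip in N (left out, the last holds). Time passes only in rows, so rows that repeat a pose let the fingers close. It gives the time, the measured TCP pose, the force, the opening and the grip force at its end, in the units of the state.
- get_state(): the state, without advancing time (a new reading comes with each control period).
- snapshot(name): name is "scene" or "top" or "wrist"; returns a dict with "img" (384x512x3 uint8, blue, green, red), "fx", "fy", "cx", "cy" (pixels), "k1" (the pictures are not rectified: a ray, as slopes to the right and down, at radius r is drawn at 1 + k1 r^2 times it, then the intrinsics apply), "cam_to_world" (4x4, takes a point from camera to world coordinates); the wrist camera has in their place "T_tool_cam" (4x4, takes a point from camera to tool coordinates, whose origin is the TCP and whose axes are the flange's). Camera axes: x right, y down, z forward; pixel columns grow to the right and rows downward; lengths in m; the calibration is good to about 2 mm. A picture is of the moment at which its call begins: read the wrist's pose just before it. There is no depth.
- finish_job(): hands the job in; it is judged then, once.
The state is a dict: "clock": time; "q": joint angles; "qd": joint speeds; "joint_torque": joint torques, N m; "tool_pos": TCP position; "eef_rot": TCP orientation; "contact_force": force on the tool from outside, world axes, zero at the start; "moment": the same for the moment, N m; "opening": opening from 0.0 (shut) to 1.0 (fully open); "finger_force": force on a finger pad.
Only numpy, scipy, OpenCV 4.12 (cv2) and the standard library are available. Lean on these libraries where they do the work, as an engineer would, in place of code of your own. Each camera call takes 0.05 s, during which the arm holds its last target. There are 200 camera calls.

## Working session

There is one attempt and no reset: what is moved stays moved. The work goes in short steps, Python scripts to look and compute and a tool call to move; the robot and the scene stay as the last step left them, time stands still between calls to the robot, and variables do not carry over. Pictures are saved under pics/ and viewed, at most 10 in all, crops included, and the job is handed in when it is done.

Besides the shell and the picture viewer there is one more tool, called after "Call:" by a JSON object that holds its "op" and its "data", one argument or row to a line. send_rows: Moves the arm, as the interface text tells. Its arguments: {"type":"object","properties":{"targets":{"type":"array"},"fingers":{"type":"number"},"newtons":{"type":"number"}},"required":["targets"]}

```bash
mkdir -p pics
cat > h.py <<'E'
from plant import *
import numpy as np, cv2
from scipy.spatial.transform import Rotation as R
def snap(n):
    st=get_state(); s=snapshot(n)
    if 'cam_to_world' in s: T=np.array(s['cam_to_world'])
    else:
        W=np.eye(4);W[:3,:3]=R.from_quat(st['eef_rot']).as_matrix();W[:3,3]=st['tool_pos'];T=W@np.array(s['T_tool_cam'])
    s['T']=T; return s
def ray(s,u,v):
    x=(u-s['cx'])/s['fx'];y=(v-s['cy'])/s['fy'];a,b=x,y
    for _ in range(20):
        f=1+s['k1']*(a*a+b*b);a,b=x/f,y/f
    return s['T'][:3,3],s['T'][:3,:3]@np.array([a,b,1])
def onz(s,u,v,z):
    o,d=ray(s,u,v);return o+d*(z-o[2])/d[2]
def proj(s,p):
    q=s['T'][:3,:3].T@(np.array(p)-s['T'][:3,3]);a,b=q[:2]/q[2];f=1+s['k1']*(a*a+b*b)
    return np.array([a*f*s['fx']+s['cx'],b*f*s['fy']+s['cy']])
E
python3 - <<'E'
from h import *
print(get_state())
for n in('scene','top','wrist'):
    s=snap(n);cv2.imwrite(f'pics/{n}0.png',s['img']);print(n,s['fx'],s['k1'],s['T'].round(3).tolist())
a=cv2.imread('pics/top0.png');cv2.imwrite('pics/top0b.png',cv2.resize(a,(800,600),interpolation=cv2.INTER_CUBIC))
a=cv2.imread('pics/scene0.png');cv2.imwrite('pics/scene0b.png',cv2.resize(a,(800,600),interpolation=cv2.INTER_CUBIC))
E
```

```text
{'clock': 0.0, 'q': array([ 1.27281522,  0.69000229, -0.19451987,  1.56634487,  0.15731217,
        0.90247296, -0.21512262]), 'qd': array([ 5.71839570e-05, -1.20055670e-03, -9.72269462e-04, -1.80488430e-03,
        5.05869190e-04,  6.79700833e-04, -7.65422987e-04]), 'joint_torque': array([ 5.91103490e-04, -5.27551317e+01, -1.26679312e+00, -1.53427273e+01,
       -5.26854582e-02,  6.61531580e-03,  1.83748780e-04]), 'tool_pos': array([ 0.20332968, -0.59033638,  0.23789852]), 'eef_rot': array([ 9.86265164e-01,  1.65167141e-01, -2.16881248e-04, -8.91038204e-04]), 'contact_force': array([-0.63256099,  0.00154156, -0.25256226]), 'moment': array([ 0.00275483, -0.00094304,  0.00733882]), 'finger_force': 0.0, 'opening': 0.9983730257626958}
scene 449.61963567887534 -0.03967667270155597 [[0.756, 0.475, -0.451, 1.157], [0.655, -0.529, 0.54, -0.771], [0.017, -0.703, -0.711, 1.084], [0.0, 0.0, 0.0, 1.0]]
top 410.25949140725993 -0.0018256293769897253 [[-0.011, -0.986, 0.164, 0.284], [-1.0, 0.012, 0.003, -0.03], [-0.005, -0.164, -0.986, 1.705], [0.0, 0.0, 0.0, 1.0]]
wrist 276.8403409650936 -0.029746861266022523 [[0.327, -0.898, -0.294, 0.28], [-0.945, -0.311, -0.1, -0.563], [-0.001, 0.31, -0.951, 0.384], [0.0, 0.0, 0.0, 1.0]]
```

View pics/top0b.png

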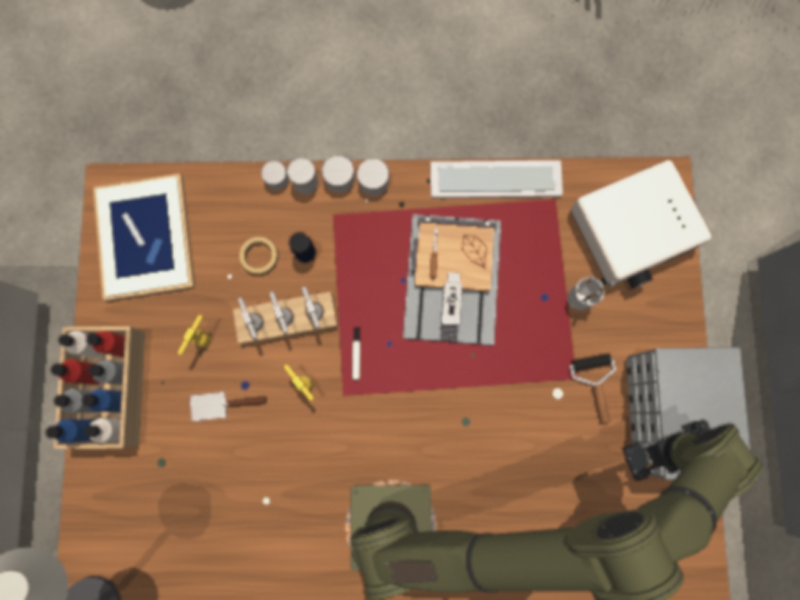

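View pics/scene0b.png

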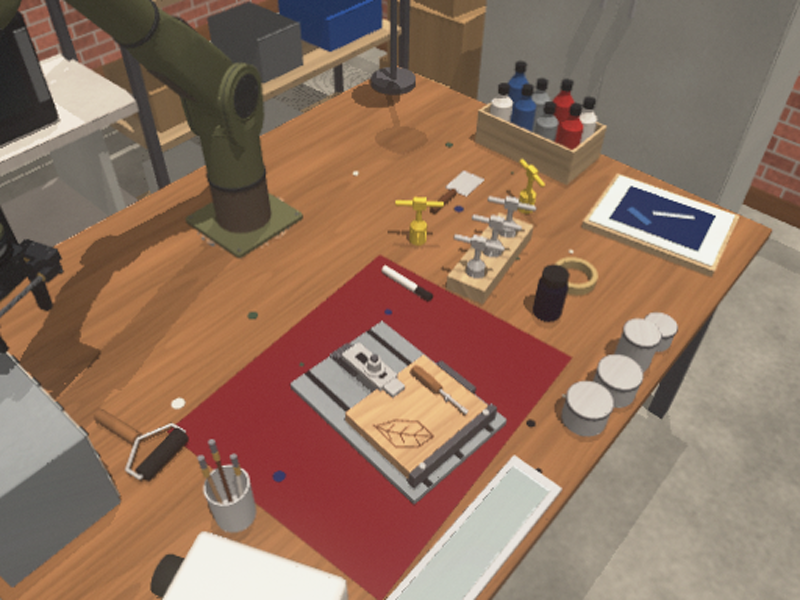

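The top view shows the rack at about (285,318) of 800x600 with three steel wrenches, bars running steeply. The nut is at about (452,290) on the strap, and there are yellow look-alikes at (192,335) and (300,383).

Run:
```python
from h import *
s=snap('top');k=512/800
def P(u,v,z): return onz(s,u*k,v*k,z).round(3)
print('rack',[P(*c,.04) for c in((233,308),(333,293),(337,330),(240,345))])
print('nut',P(452,289,.09))
for a,b in(((241,298),(259,341)),((273,293),(291,336)),((305,287),(323,331))): print('bar',P(*a,.115),P(*b,.115))
print('plate',[P(*c,.016) for c in((413,215),(500,220),(494,345),(404,341))])
print('tool cam',R.from_quat(get_state()['eef_rot']).as_matrix().round(3)); print(snapshot('wrist')['T_tool_cam'])
a=s['img'][170:235,140:325];cv2.imwrite('pics/topc.png',cv2.resize(a,None,fx=4.3,fy=4.3,interpolation=cv2.INTER_CUBIC))
```

```text
rack [array([0.564, 0.414, 0.04 ]), array([0.601, 0.15 , 0.04 ]), array([0.502, 0.139, 0.04 ]), array([0.466, 0.392, 0.04 ])]
nut [ 0.598 -0.161  0.09 ]
bar [0.577 0.374 0.115] [0.467 0.326 0.115]
bar [0.589 0.294 0.115] [0.479 0.246 0.115]
bar [0.603 0.213 0.115] [0.49  0.166 0.115]
plate [array([ 0.82 , -0.065,  0.016]), array([ 0.803, -0.302,  0.016]), array([ 0.461, -0.274,  0.016]), array([ 0.474, -0.036,  0.016])]
tool cam [[ 0.945  0.326 -0.   ]
 [ 0.326 -0.945  0.001]
 [-0.    -0.001 -1.   ]]
[[ 1.29289314e-03 -9.50625952e-01 -3.10336313e-01  8.07912479e-02]
 [ 9.99999119e-01  1.13573909e-03  6.87089885e-04 -9.19202892e-04]
 [-3.00704394e-04 -3.10336928e-01  9.50626583e-01 -1.45570722e-01]
 [ 0.00000000e+00  0.00000000e+00  0.00000000e+00  1.00000000e+00]]
```

View pics/topc.png

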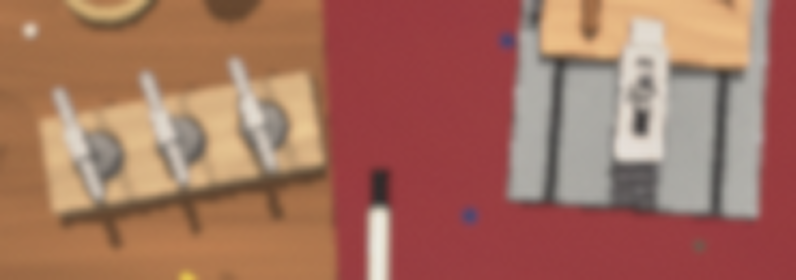

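```bash
cat >> h.py <<'E'
import json,sys,os
def cmd(): return np.array(json.load(open('cmd.json')))
def axes(yaw): c,s=np.cos(yaw),np.sin(yaw);return np.array([[c,s,0],[s,-c,0],[0,0,-1.]])  # columns = tool axes
def upd(sh,rz):
    c=cmd();c[:3]+=axes(c[3])@np.array(sh)*.3;c[3]-=rz*np.pi;json.dump(c.tolist(),open('cmd.json','w'))
def go(p,yaw,c=None):
    c=cmd() if c is None else c
    return (axes(c[3]).T@(np.array(p)-c[:3])/.3).round(4).tolist(), round((c[3]-yaw)/np.pi,4)
def st():
    s=get_state();r=R.from_quat(s['eef_rot']).as_matrix()
    print('t',round(s['clock'],2),'tcp',s['tool_pos'].round(4),'yaw',round(np.arctan2(r[1,0],r[0,0]),4),'tilt',r[:2,2].round(4),'cmd',cmd().round(4),'F',s['contact_force'].round(1),'M',s['moment'].round(2),'op',round(s['opening'],3),'ff',round(s['finger_force'],1),'q7',s['q'][6].round(2))
E
python3 - <<'E'
from h import *
json.dump([.204,-.591,.239,2*np.arctan2(.165167,.986265)],open('cmd.json','w'))
st(); print(go([.62,-.145,.32],.412))
E
```

```text
t 0.25 tcp [ 0.2035 -0.5906  0.2383] yaw 0.3319 tilt [-0.0003  0.0008] cmd [ 0.204  -0.591   0.239   0.3319] F [ 1.   0.5 -1. ] M [ 0.01  0.   -0.  ] op 1.001 ff 0.0 q7 -0.22
([1.7954, -0.9538, -0.27], np.float64(-0.0255))
```

Call:
{"op": "send_rows", "data": {
  "targets": [
    [[0,0,-0.27],[0,0,0]],
    [[0,0,-0.27],[0,0,0]],
    [[0.9,-0.48,-0.27],[0,0,0]],
    [[0.9,-0.48,-0.27],[0,0,0]],
    [[0.9,-0.48,-0.27],[0,0,0]],
    [[0.9,-0.48,-0.27],[0,0,0]],
    [[0.9,-0.48,-0.27],[0,0,0]],
    [[0.9,-0.48,-0.27],[0,0,0]],
    [[0.9,-0.48,-0.27],[0,0,0]]
  ]
}}

```text
clock: 1.38
tool_pos: [0.4114, -0.3673, 0.3196]
eef_rot: [0.986, 0.165, -0.0, 0.0]
contact_force: [0.4, -0.7, -0.1]
opening: 0.997
finger_force: 0.0
```

Call:
{"op": "send_rows", "data": {
  "targets": [
    [[0.9,-0.48,0],[0,0,-0.025]],
    [[0.9,-0.48,0],[0,0,-0.025]],
    [[0.9,-0.48,0],[0,0,-0.025]],
    [[0.9,-0.48,0],[0,0,-0.025]],
    [[0.9,-0.48,0],[0,0,-0.025]],
    [[0.9,-0.48,0],[0,0,-0.025]],
    [[0.9,-0.48,0],[0,0,-0.025]],
    [[0.9,-0.48,0],[0,0,-0.025]]
  ]
}}

```text
clock: 2.38
tool_pos: [0.6192, -0.1458, 0.3197]
eef_rot: [0.979, 0.202, -0.001, 0.001]
contact_force: [-0.0, -0.8, 0.4]
opening: 1.0
finger_force: 0.0
```

Run:
```python
from h import *
upd([.9,-.48,-.27],0);upd([.9,-.48,0],-.025);st()
s=snap('wrist');st();np.save('nutT.npy',s['T']);cv2.imwrite('pics/w1.png',s['img'])
c=proj(s,[.598,-.161,.084]);print(c)
u,v=(c-60).astype(int);a=s['img'][max(v,0):v+120,max(u,0):u+160]
cv2.imwrite('pics/w1c.png',cv2.resize(a,None,fx=5,fy=5,interpolation=cv2.INTER_CUBIC));print(u,v)
```

```text
t 2.38 tcp [ 0.6192 -0.1458  0.3197] yaw 0.4061 tilt [-0.0009 -0.0017] cmd [ 0.6207 -0.1428  0.32    0.4104] F [-0.  -0.8  0.4] M [-0.04  0.01 -0.02] op 1.0 ff 0.0 q7 -1.14
t 2.42 tcp [ 0.6193 -0.1454  0.3198] yaw 0.4065 tilt [-0.0006 -0.0013] cmd [ 0.6207 -0.1428  0.32    0.4104] F [ 0.1 -0.5 -0.8] M [0.02 0.   0.02] op 1.003 ff 0.0 q7 -1.14
[262.10530487 182.7243242 ]
202 122
```

View pics/w1c.png

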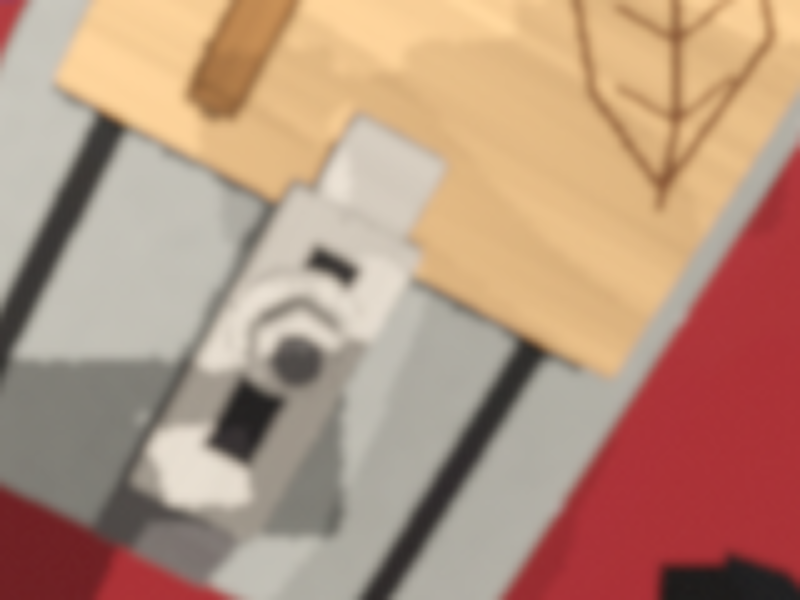

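Crop at 5x: stud top is at crop (297,360), i.e. image (261.4,194). The strap runs diagonally, parallel to the plate slots, with the nut hexagon around the stud. I'll look closer.

Run:
```python
from h import *
st();s=snap('wrist')
f=lambda u,v,z:onz(s,202+u/5,122+v/5,z)
n=f(297,360,.092);print('nut',n)
for a,b in(((300,185),(140,470)),((418,245),(262,520)),((520,350),(370,590)),((110,125),(5,340))):
    d=f(*a,.04)-f(*b,.04);print(np.arctan2(d[1],d[0]))
print(go([n[0],n[1],.17],.412))
```

```text
t 2.42 tcp [ 0.6193 -0.1454  0.3198] yaw 0.4065 tilt [-0.0006 -0.0013] cmd [ 0.6207 -0.1428  0.32    0.4104] F [ 0.1 -0.5 -0.8] M [0.02 0.   0.02] op 1.003 ff 0.0 q7 -1.14
nut [ 0.58460378 -0.16524375  0.092     ]
-0.09638517198363193
-0.07443977459154723
-0.08902308220884049
-0.07836481925853718
([-0.1402, 0.0206, 0.5], np.float64(-0.0005))
```

Call:
{"op": "send_rows", "data": {
  "targets": [
    [[-0.14,0.02,0.5],[0,0,0]],
    [[-0.14,0.02,0.5],[0,0,0]],
    [[-0.14,0.02,0.5],[0,0,0]],
    [[-0.14,0.02,0.5],[0,0,0]],
    [[-0.14,0.02,0.5],[0,0,0]]
  ]
}}

```text
clock: 3.1
tool_pos: [0.5857, -0.1652, 0.1714]
eef_rot: [0.979, 0.204, 0.002, 0.001]
contact_force: [0.8, 0.8, 0.7]
opening: 1.002
finger_force: 0.0
```

Run:
```python
from h import *
upd([-.14,.02,.5],0);st()
s=snap('wrist');cv2.imwrite('pics/w2.png',s['img'])
c=proj(s,[.5846,-.165,.084]);u,v=(c-[40,35]).astype(int);print(c,u,v)
a=s['img'][v:v+60,u:u+80]
cv2.imwrite('pics/w2c.png',cv2.resize(a,None,fx=10,fy=10,interpolation=cv2.INTER_CUBIC))
```

```text
t 3.1 tcp [ 0.5857 -0.1652  0.1714] yaw 0.4099 tilt [ 0.0034 -0.0003] cmd [ 0.5846 -0.165   0.17    0.4104] F [0.8 0.8 0.7] M [ 0.04 -0.04 -0.05] op 1.002 ff 0.0 q7 -1.16
[257.84331771 201.49566186] 217 166
```

View pics/w2c.png

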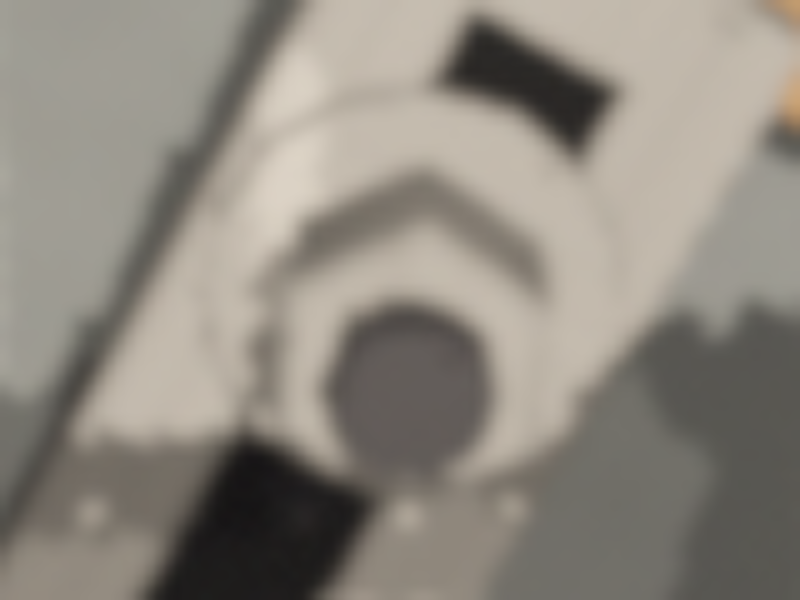

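Top-face corners in crop coordinates: (285,275), (425,215), (545,290). Base corners: (300,240), (425,170), (550,240). Stud top is at (410,388). Next I convert these to a yaw.

Run:
```python
from h import *
st();s=snap('wrist')
f=lambda u,v,z:onz(s,217+u/10-.45+.0,166+v/10-.45,z)
print('stud',f(410,388,.092),'washer',f(410,288,.062))
A=[f(285,275,.084),f(425,215,.084),f(545,290,.084)];B=[f(300,240,.062),f(425,170,.062),f(550,240,.062)]
for L in(A,B):
    for i in(0,1):
        d=L[i+1]-L[i];an=np.arctan2(d[1],d[0]);print('edge',np.linalg.norm(d[:2]).round(4),'normal mod60',np.round((an+np.pi/2+.2+np.pi/6)%(np.pi/3)-.2-np.pi/6,3))
for q in(-.11,-.15,-.2,-.25):
    print(q,[((proj(s,[f(410,388,.092)[0]+.01386*np.cos(q+k*np.pi/3+np.pi/6),f(410,388,.092)[1]+.01386*np.sin(q+k*np.pi/3+np.pi/6),.084])-[217-.45,166-.45])*10).round(0).tolist() for k in range(6)])
```

```text
t 3.15 tcp [ 0.5861 -0.165   0.1717] yaw 0.4103 tilt [ 0.0042 -0.0005] cmd [ 0.5846 -0.165   0.17    0.4104] F [ 0.1  0.1 -0.1] M [-0.02 -0.07  0.07] op 1.001 ff 0.0 q7 -1.16
stud [ 0.58493944 -0.16456546  0.092     ] washer [ 0.584495   -0.16479742  0.062     ]
edge 0.0135 normal mod60 -0.216
edge 0.0127 normal mod60 -0.165
edge 0.0139 normal mod60 -0.11
edge 0.0139 normal mod60 -0.114
-0.11 [[410.0, 208.0], [274.0, 284.0], [277.0, 431.0], [410.0, 502.0], [543.0, 430.0], [545.0, 283.0]]
-0.15 [[416.0, 209.0], [277.0, 279.0], [274.0, 426.0], [404.0, 502.0], [540.0, 435.0], [548.0, 289.0]]
-0.2 [[424.0, 209.0], [282.0, 273.0], [270.0, 419.0], [397.0, 501.0], [536.0, 441.0], [552.0, 295.0]]
-0.25 [[432.0, 210.0], [286.0, 267.0], [267.0, 413.0], [389.0, 500.0], [531.0, 447.0], [555.0, 302.0]]
```

Run:
```python
from h import *
print(go([.558,.28,.30],.412))
```

```text
([0.5106, -1.3957, -0.4333], np.float64(-0.0005))
```

Call:
{"op": "send_rows", "data": {
  "targets": [
    [[0,0,-0.43],[0,0,0]],
    [[0.02,-0.1,-0.43],[0,0,0]],
    [[0.25,-0.7,-0.43],[0,0,0]],
    [[0.25,-0.7,-0.43],[0,0,0]],
    [[0.25,-0.7,-0.43],[0,0,0]],
    [[0.25,-0.7,-0.43],[0,0,0]],
    [[0.25,-0.7,-0.43],[0,0,0]]
  ]
}}

```text
clock: 4.08
tool_pos: [0.5697, 0.0583, 0.2999]
eef_rot: [0.979, 0.205, 0.001, 0.0]
contact_force: [-0.5, -1.0, -0.3]
opening: 0.999
finger_force: 0.0
```

Call:
{"op": "send_rows", "data": {
  "targets": [
    [[0.26,-0.7,0],[0,0,0]],
    [[0.26,-0.7,0],[0,0,0]],
    [[0.26,-0.7,0],[0,0,0]],
    [[0.26,-0.7,0],[0,0,0]],
    [[0.26,-0.7,0],[0,0,0]],
    [[0.26,-0.7,0],[0,0,0]],
    [[0.26,-0.7,0],[0,0,0]]
  ]
}}

```text
clock: 4.95
tool_pos: [0.5581, 0.2782, 0.2988]
eef_rot: [0.979, 0.202, 0.0, 0.001]
contact_force: [0.3, -0.5, -0.7]
opening: 1.003
finger_force: 0.0
```

Run:
```python
from h import *
upd([.25,-.7,-.43],0);upd([.26,-.7,0],0);st()
s=snap('wrist');cv2.imwrite('pics/w3.png',s['img'])
c=proj(s,[.534,.27,.11]);u,v=max(0,int(c[0])-133),max(0,int(c[1])-100);print(c,u,v)
a=s['img'][v:v+200,u:u+266]
cv2.imwrite('pics/w3c.png',cv2.resize(a,None,fx=3,fy=3,interpolation=cv2.INTER_CUBIC))
```

```text
t 4.95 tcp [0.5581 0.2782 0.2988] yaw 0.4062 tilt [ 0.0006 -0.0017] cmd [0.5573 0.2811 0.299  0.4104] F [ 0.3 -0.5 -0.7] M [ 0.02 -0.    0.  ] op 1.003 ff 0.0 q7 -1.84
[256.60796506 192.86362193] 123 92
```

View pics/w3c.png

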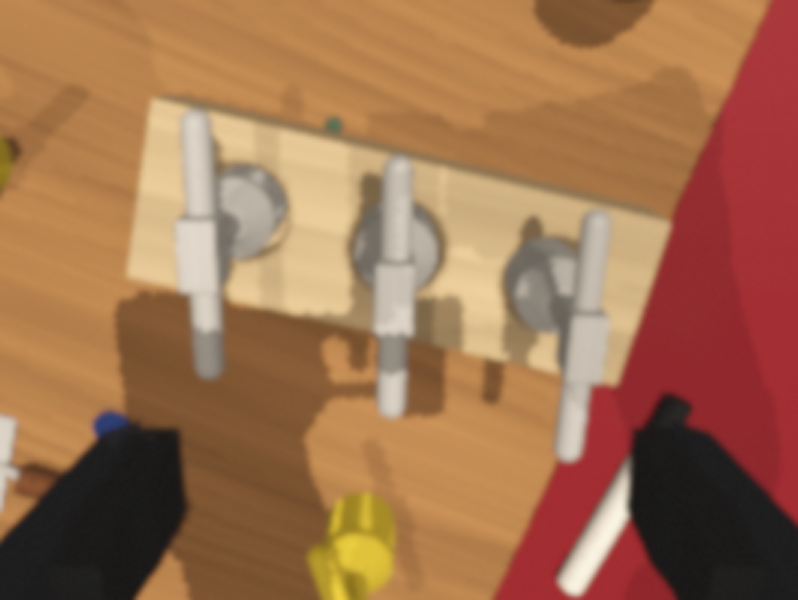

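Three steel wrenches, with hub tops at crop (197,256), (395,299) and (587,349). Bar ends are (197,115)-(208,375), (400,160)-(391,413) and (598,213)-(568,457).

Run:
```python
from h import *
st();s=snap('wrist')
f=lambda u,v,z:onz(s,123+u/3-.33,92+v/3-.33,z)
for h,a,b in(((197,256),(197,113),(208,377)),((395,299),(400,158),(391,416)),((587,349),(598,212),(568,460))):
    A,B=f(*a,.118),f(*b,.118);d=A-B;print('hub',f(*h,.131).round(4),'mid',((A+B)/2).round(4),'len',np.linalg.norm(d).round(4),'yaw',np.arctan2(d[1],d[0]).round(3))
for p in((150,97),(672,218),(127,276)):print(f(*p,.04).round(4))
```

```text
t 5.0 tcp [0.5579 0.2787 0.2989] yaw 0.4068 tilt [ 0.0006 -0.0012] cmd [0.5573 0.2811 0.299  0.4104] F [ 0.1 -0.8 -0.1] M [-0.02 -0.04 -0.04] op 0.998 ff 0.0 q7 -1.84
hub [0.5262 0.3541 0.131 ] mid [0.5245 0.3544 0.118 ] len 0.1098 yaw 0.374
hub [0.5406 0.2764 0.131 ] mid [0.5391 0.2758 0.118 ] len 0.1106 yaw 0.371
hub [0.5519 0.1969 0.131 ] mid [0.5506 0.1953 0.118 ] len 0.1108 yaw 0.361
[0.5604 0.4124 0.04  ]
[0.6074 0.1565 0.04  ]
[0.4715 0.3957 0.04  ]
```

Run:
```python
from h import *
print(go([.5513,.1963,.16],.367), go([.5513,.1963,.10],.367))
```

```text
([-0.1312, 0.2513, 0.4633], np.float64(0.0138)) ([-0.1312, 0.2513, 0.6633], np.float64(0.0138))
```

Call:
{"op": "send_rows", "data": {
  "targets": [
    [[-0.131,0.251,0.2],[0,0,0.014]],
    [[-0.131,0.251,0.4],[0,0,0.014]],
    [[-0.131,0.251,0.46],[0,0,0.014]],
    [[-0.131,0.251,0.46],[0,0,0.014]],
    [[-0.131,0.251,0.46],[0,0,0.014]]
  ],
  "fingers": 0.5,
  "newtons": 60
}}

```text
clock: 5.68
tool_pos: [0.5522, 0.1976, 0.1624]
eef_rot: [0.983, 0.182, 0.002, -0.001]
contact_force: [-0.6, 1.2, 1.4]
opening: 0.507
finger_force: 0.0
```

Run:
```python
from h import *
upd([-.131,.251,.46],.014);st()
print(go([.5513,.1963,.10],.367))
```

```text
t 5.67 tcp [0.5522 0.1976 0.1624] yaw 0.3666 tilt [0.0027 0.0018] cmd [0.5513 0.1964 0.161  0.3664] F [-0.6  1.2  1.4] M [ 0.04 -0.02  0.01] op 0.507 ff 0.0 q7 -1.82
([-0.0002, 0.0003, 0.2033], np.float64(-0.0002))
```

Call:
{"op": "send_rows", "data": {
  "targets": [
    [[0,0,0.1],[0,0,0]],
    [[0,0,0.2],[0,0,0]],
    [[0,0,0.2],[0,0,0]],
    [[0,0,0.2],[0,0,0]]
  ]
}}

```text
clock: 6.18
tool_pos: [0.5525, 0.1977, 0.1028]
eef_rot: [0.983, 0.182, 0.002, -0.001]
contact_force: [0.3, -0.1, 0.5]
opening: 0.498
finger_force: 0.0
```

Call:
{"op": "send_rows", "data": {
  "targets": [
    [[0,0,0],[0,0,0]],
    [[0,0,0],[0,0,0]],
    [[0,0,0],[0,0,0]],
    [[0,0,0],[0,0,0]],
    [[0,0,0],[0,0,0]],
    [[0,0,0],[0,0,0]]
  ],
  "fingers": 0,
  "newtons": 60
}}

```text
clock: 6.92
tool_pos: [0.5513, 0.1965, 0.1011]
eef_rot: [0.983, 0.182, 0.0, 0.0]
contact_force: [0.4, -0.2, 4.3]
opening: 0.173
finger_force: 59.9
```

Run:
```python
from h import *
upd([0,0,.2],0);st()
s=snap('wrist');cv2.imwrite('pics/w4.png',s['img'][120:384,80:432])
print(go([.5513,.1963,.27],.367));print(go([.5847,-.1647,.27],.857))
```

```text
t 6.92 tcp [0.5513 0.1965 0.1011] yaw 0.3662 tilt [0.0008 0.0001] cmd [0.5513 0.1964 0.101  0.3664] F [ 0.4 -0.2  4.3] M [-0.12  0.01  0.06] op 0.173 ff 59.9 q7 -1.85
([-0.0002, 0.0003, -0.5633], np.float64(-0.0002))
([-0.3274, 1.1636, -0.5633], np.float64(-0.1562))
```

View pics/w4.png

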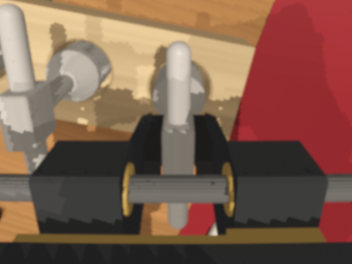

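The wrench is pinched at its hub, with the bar tip at about (178,43) in the crop, i.e. image (258,163).

Run:
```python
from h import *
st();s=snap('wrist')
for v in(161,163,165):
    p=onz(s,258,v,.118);print(axes(.3662).T@(p-get_state()['tool_pos']))
for yaw in(.857,-.19):print(go([.5847,-.1647,.231],yaw))
```

```text
t 6.97 tcp [0.5513 0.1965 0.1011] yaw 0.3662 tilt [0.0008 0.0001] cmd [0.5513 0.1964 0.101  0.3664] F [-0.2 -1.3  5.3] M [-0.2   0.03  0.05] op 0.175 ff 59.9 q7 -1.85
[ 0.05564524 -0.00080793 -0.01694838]
[ 0.05469135 -0.00080658 -0.01694838]
[ 0.05373326 -0.00080523 -0.01694838]
([-0.3274, 1.1636, -0.4333], np.float64(-0.1562))
([-0.3274, 1.1636, -0.4333], np.float64(0.1771))
```

Call:
{"op": "send_rows", "data": {
  "targets": [
    [[0,0,-0.1],[0,0,0]],
    [[0,0,-0.25],[0,0,0]],
    [[0,0,-0.4],[0,0,0]],
    [[-0.02,0.05,-0.43],[0,0,0]],
    [[-0.06,0.2,-0.43],[0,0,-0.03]],
    [[-0.1,0.36,-0.43],[0,0,-0.06]],
    [[-0.15,0.52,-0.43],[0,0,-0.08]],
    [[-0.19,0.68,-0.43],[0,0,-0.1]],
    [[-0.24,0.84,-0.43],[0,0,-0.12]],
    [[-0.26,0.92,-0.43],[0,0,-0.13]],
    [[-0.26,0.92,-0.43],[0,0,-0.13]]
  ]
}}

```text
clock: 8.4
tool_pos: [0.5745, -0.0939, 0.2269]
eef_rot: [0.927, 0.375, -0.003, -0.0]
contact_force: [-0.3, 0.6, -3.7]
opening: 0.175
finger_force: 59.9
```

Run:
```python
from h import *
upd([-.26,.92,-.43],-.13);st()
print(go([.5855,-.1645,.20],.857))
```

```text
t 8.4 tcp [ 0.5745 -0.0939  0.2269] yaw 0.7684 tilt [-0.0058 -0.0021] cmd [ 0.5774 -0.0892  0.23    0.7748] F [-0.3  0.6 -3.7] M [ 0.03 -0.02 -0.01] op 0.175 ff 59.9 q7 -1.01
([-0.1562, 0.1982, 0.1], np.float64(-0.0262))
```

Call:
{"op": "send_rows", "data": {
  "targets": [
    [[-0.08,0.1,0],[0,0,-0.013]],
    [[-0.156,0.198,0.0],[0,0,-0.026]],
    [[-0.156,0.198,0.05],[0,0,-0.026]],
    [[-0.156,0.198,0.1],[0,0,-0.026]],
    [[-0.156,0.198,0.1],[0,0,-0.026]],
    [[-0.156,0.198,0.1],[0,0,-0.026]]
  ]
}}

```text
clock: 9.15
tool_pos: [0.5853, -0.1629, 0.1997]
eef_rot: [0.909, 0.416, 0.0, -0.0]
contact_force: [-0.2, 0.1, -4.9]
opening: 0.175
finger_force: 59.9
```

Run:
```python
from h import *
upd([-.156,.198,.1],-.026);st()
print(go([.5855,-.1645,.153],.857))
s=snap('wrist');cv2.imwrite('pics/w5.png',s['img'])
```

```text
t 9.15 tcp [ 0.5853 -0.1629  0.1997] yaw 0.8584 tilt [-0.0001  0.0006] cmd [ 0.5855 -0.1644  0.2     0.8565] F [-0.2  0.1 -4.9] M [-0.06 -0.07 -0.05] op 0.175 ff 59.9 q7 -0.83
([-0.0002, 0.0002, 0.1567], np.float64(-0.0002))
```

Call:
{"op": "send_rows", "data": {
  "targets": [
    [[0,0,0.04],[0,0,0]],
    [[0,0,0.075],[0,0,0]],
    [[0,0,0.09],[0,0,0]],
    [[0,0,0.1],[0,0,0]],
    [[0,0,0.11],[0,0,0]],
    [[0,0,0.11],[0,0,0]]
  ]
}}

```text
clock: 9.95
tool_pos: [0.5851, -0.1644, 0.1666]
eef_rot: [0.91, 0.415, -0.0, 0.0]
contact_force: [-0.3, -0.1, -3.4]
opening: 0.172
finger_force: 59.9
```

Call:
{"op": "send_rows", "data": {
  "targets": [
    [[0,0,0.02],[0,0,0]],
    [[0,0,0.04],[0,0,0]],
    [[0,0,0.05],[0,0,0]],
    [[0,0,0.055],[0,0,0]],
    [[0,0,0.055],[0,0,0]]
  ]
}}

```text
clock: 10.58
tool_pos: [0.5861, -0.1642, 0.1529]
eef_rot: [0.91, 0.415, 0.001, 0.001]
contact_force: [-2.6, -0.5, 14.1]
opening: 0.179
finger_force: 60.0
```

Run:
```python
from h import *
upd([0,0,.165],0);st()
```

```text
t 10.57 tcp [ 0.5861 -0.1642  0.1529] yaw 0.8563 tilt [ 0.0026 -0.001 ] cmd [ 0.5855 -0.1644  0.1505  0.8565] F [-2.6 -0.5 14.1] M [ 0.16  1.09 -0.02] op 0.179 ff 60.0 q7 -0.87
```

Call:
{"op": "send_rows", "data": {
  "targets": [
    [[0,0,-0.005],[0,0,0.03]],
    [[0,0,-0.005],[0,0,0.06]],
    [[0,0,-0.005],[0,0,0.09]],
    [[0,0,-0.005],[0,0,0.12]],
    [[0,0,-0.005],[0,0,0.14]]
  ]
}}

```text
clock: 11.2
tool_pos: [0.5856, -0.1651, 0.1531]
eef_rot: [0.979, 0.206, 0.001, 0.001]
contact_force: [-2.2, -0.6, 5.7]
opening: 0.176
finger_force: 59.9
```

Run:
```python
from h import *
upd([0,0,-.005],.14);st()
```

```text
t 11.2 tcp [ 0.5856 -0.1651  0.1531] yaw 0.4142 tilt [ 0.0014 -0.0017] cmd [ 0.5855 -0.1644  0.152   0.4167] F [-2.2 -0.6  5.7] M [-0.21  0.56  0.11] op 0.176 ff 59.9 q7 -1.19
```

Call:
{"op": "send_rows", "data": {
  "targets": [
    [[0,0,0],[0,0,0.03]],
    [[0,0,0],[0,0,0.06]]
  ]
}}

```text
clock: 11.45
tool_pos: [0.5855, -0.165, 0.1531]
eef_rot: [0.994, 0.112, 0.001, 0.001]
contact_force: [-2.2, -0.5, 5.4]
opening: 0.173
finger_force: 59.9
```

Run:
```python
from h import *
upd([0,0,0],.06);st()
s=snap('wrist');st();cv2.imwrite('pics/w6.png',s['img'])
```

```text
t 11.45 tcp [ 0.5855 -0.165   0.1531] yaw 0.225 tilt [ 0.0013 -0.0013] cmd [ 0.5855 -0.1644  0.152   0.2282] F [-2.2 -0.5  5.4] M [-0.1   0.63  0.09] op 0.173 ff 59.9 q7 -1.33
t 11.5 tcp [ 0.5855 -0.1649  0.1531] yaw 0.2219 tilt [ 0.0013 -0.0014] cmd [ 0.5855 -0.1644  0.152   0.2282] F [-2.7 -1.   6.1] M [-0.16  0.58 -0.04] op 0.175 ff 59.9 q7 -1.33
```

Call:
{"op": "send_rows", "data": {
  "targets": [
    [[0,0,0],[0,0,0.03]],
    [[0,0,0],[0,0,0.06]]
  ]
}}

```text
clock: 11.75
tool_pos: [0.5857, -0.1646, 0.1531]
eef_rot: [1.0, 0.018, 0.001, 0.0]
contact_force: [-1.8, 0.5, 4.5]
opening: 0.173
finger_force: 59.9
```

Run:
```python
from h import *
upd([0,0,0],.06);st()
```

```text
t 11.75 tcp [ 0.5857 -0.1646  0.1531] yaw 0.0368 tilt [ 0.0017 -0.0008] cmd [ 0.5855 -0.1644  0.152   0.0397] F [-1.8  0.5  4.5] M [0.03 0.49 0.1 ] op 0.173 ff 59.9 q7 -1.47
```

Call:
{"op": "send_rows", "data": {
  "targets": [
    [[0,0,0],[0,0,0.03]],
    [[0,0,0],[0,0,0.06]],
    [[0,0,0],[0,0,0.08]]
  ]
}}

```text
clock: 12.12
tool_pos: [0.5859, -0.1642, 0.153]
eef_rot: [0.994, -0.106, 0.001, 0.0]
contact_force: [-0.7, 1.6, 4.2]
opening: 0.176
finger_force: 59.9
```

Run:
```python
from h import *
upd([0,0,0],.08);st()
```

```text
t 12.12 tcp [ 0.5859 -0.1642  0.153 ] yaw -0.2134 tilt [ 0.002  -0.0003] cmd [ 0.5855 -0.1644  0.152  -0.2116] F [-0.7  1.6  4.2] M [0.18 0.36 0.11] op 0.176 ff 59.9 q7 -1.64
```

Call:
{"op": "send_rows", "data": {
  "targets": [
    [[0,0,0],[0,0,0.02]],
    [[0,0,0],[0,0,0.04]],
    [[0,0,0],[0,0,0.05]]
  ]
}}

```text
clock: 12.5
tool_pos: [0.586, -0.1643, 0.153]
eef_rot: [0.983, -0.184, 0.001, 0.0]
contact_force: [-1.4, 0.4, 5.3]
opening: 0.177
finger_force: 59.9
```

Run:
```python
from h import *
upd([0,0,0],.05);st()
```

```text
t 12.5 tcp [ 0.586  -0.1643  0.153 ] yaw -0.3692 tilt [ 0.0022 -0.0005] cmd [ 0.5855 -0.1644  0.152  -0.3687] F [-1.4  0.4  5.3] M [0.1  0.42 0.08] op 0.177 ff 59.9 q7 -1.75
```

Call:
{"op": "send_rows", "data": {
  "targets": [
    [[0,0,0],[0,0,0.03]],
    [[0,0,0],[0,0,0.06]],
    [[0,0,0],[0,0,0.06]]
  ]
}}

```text
clock: 12.88
tool_pos: [0.5857, -0.1649, 0.1531]
eef_rot: [0.961, -0.275, 0.001, 0.0]
contact_force: [-2.6, -0.2, 6.0]
opening: 0.18
finger_force: 59.9
```

Run:
```python
from h import *
upd([0,0,0],.06);st()
```

```text
t 12.88 tcp [ 0.5857 -0.1649  0.1531] yaw -0.5579 tilt [ 0.0018 -0.0012] cmd [ 0.5855 -0.1644  0.152  -0.5572] F [-2.6 -0.2  6. ] M [-0.02  0.44 -0.  ] op 0.18 ff 59.9 q7 -1.89
```

Run:
```python
from h import *
c=cmd();print(go([.5525,.1968,.24],.367)); c[2]=.24; print([go([.5855+(.5525-.5855)*k,-.1644+(.1968+.1644)*k,.24],c[3]+(.367-c[3])*k)for k in(.1,.3,.5,.7,.82)])
```

```text
([-0.7301, -0.9637, -0.2933], np.float64(-0.2942))
[([-0.073, -0.0964, -0.2933], np.float64(-0.0294)), ([-0.219, -0.2891, -0.2933], np.float64(-0.0883)), ([-0.365, -0.4819, -0.2933], np.float64(-0.1471)), ([-0.5111, -0.6746, -0.2933], np.float64(-0.2059)), ([-0.5987, -0.7903, -0.2933], np.float64(-0.2412))]
```

All within range, so this is one call.

Call:
{"op": "send_rows", "data": {
  "targets": [
    [[0,0,-0.08],[0,0,0]],
    [[0,0,-0.2],[0,0,0]],
    [[0,0,-0.29],[0,0,0]],
    [[-0.07,-0.1,-0.29],[0,0,-0.03]],
    [[-0.19,-0.25,-0.29],[0,0,-0.08]],
    [[-0.3,-0.4,-0.29],[0,0,-0.12]],
    [[-0.42,-0.55,-0.29],[0,0,-0.17]],
    [[-0.53,-0.7,-0.29],[0,0,-0.22]],
    [[-0.65,-0.86,-0.29],[0,0,-0.26]],
    [[-0.73,-0.964,-0.29],[0,0,-0.294]],
    [[-0.73,-0.964,-0.29],[0,0,-0.294]],
    [[-0.73,-0.964,-0.29],[0,0,-0.294]]
  ]
}}

```text
clock: 14.38
tool_pos: [0.552, 0.196, 0.2382]
eef_rot: [0.983, 0.182, -0.001, 0.001]
contact_force: [0.4, 0.2, -4.5]
opening: 0.176
finger_force: 59.9
```

Run:
```python
from h import *
upd([-.73,-.964,-.29],-.294);st()
print(go([.5525,.1968,.103],.367),go([.5525,.1968,.16],.367))
```

```text
t 14.38 tcp [0.552  0.196  0.2382] yaw 0.3658 tilt [-0.0008 -0.0016] cmd [0.5526 0.1969 0.239  0.3664] F [ 0.4  0.2 -4.5] M [-0.12  0.03  0.02] op 0.176 ff 59.9 q7 -1.76
([-0.0003, 0.0001, 0.4533], np.float64(-0.0002)) ([-0.0003, 0.0001, 0.2633], np.float64(-0.0002))
```

Call:
{"op": "send_rows", "data": {
  "targets": [
    [[0,0,0.12],[0,0,0]],
    [[0,0,0.25],[0,0,0]],
    [[0,0,0.32],[0,0,0]],
    [[0,0,0.38],[0,0,0]],
    [[0,0,0.43],[0,0,0]],
    [[0,0,0.455],[0,0,0]],
    [[0,0,0.455],[0,0,0]],
    [[0,0,0.455],[0,0,0]]
  ]
}}

```text
clock: 15.38
tool_pos: [0.5527, 0.197, 0.1028]
eef_rot: [0.983, 0.182, 0.001, -0.0]
contact_force: [0.4, -0.2, -4.8]
opening: 0.174
finger_force: 59.9
```

Call:
{"op": "send_rows", "data": {
  "targets": [
    [[0,0,0.005],[0,0,0]],
    [[0,0,0.005],[0,0,0]],
    [[0,0,0.005],[0,0,0]],
    [[0,0,-0.1],[0,0,0]],
    [[0,0,-0.2],[0,0,0]],
    [[0,0,-0.2],[0,0,0]]
  ],
  "fingers": 0.5
}}

```text
clock: 16.12
tool_pos: [0.5539, 0.1977, 0.1646]
eef_rot: [0.983, 0.182, 0.003, -0.001]
contact_force: [1.0, -0.2, 0.0]
opening: 0.501
finger_force: 0.0
```

Run:
```python
from h import *
upd([0,0,.455],0);upd([0,0,-.2],0);st()
print(go([.540,.2763,.16],.37),go([.540,.2763,.1],.37))
```

```text
t 16.12 tcp [0.5539 0.1977 0.1646] yaw 0.3662 tilt [0.0049 0.0021] cmd [0.5526 0.1969 0.1625 0.3664] F [ 1.  -0.2  0. ] M [-0.01 -0.02  0.01] op 0.501 ff 0.0 q7 -1.79
([0.0558, -0.2622, 0.0083], np.float64(-0.0011)) ([0.0558, -0.2622, 0.2083], np.float64(-0.0011))
```

Call:
{"op": "send_rows", "data": {
  "targets": [
    [[0.03,-0.13,0],[0,0,0]],
    [[0.056,-0.262,0],[0,0,0]],
    [[0.056,-0.262,0],[0,0,0]],
    [[0.056,-0.262,0.1],[0,0,0]],
    [[0.056,-0.262,0.2],[0,0,0]],
    [[0.056,-0.262,0.205],[0,0,0]],
    [[0.056,-0.262,0.205],[0,0,0]]
  ]
}}

```text
clock: 17.0
tool_pos: [0.5402, 0.2757, 0.101]
eef_rot: [0.983, 0.182, 0.0, 0.0]
contact_force: [0.5, 0.8, -0.2]
opening: 0.501
finger_force: 0.0
```

Call:
{"op": "send_rows", "data": {
  "targets": [
    [[0,0,0],[0,0,0]],
    [[0,0,0],[0,0,0]],
    [[0,0,0],[0,0,0]],
    [[0,0,0],[0,0,0]],
    [[0,0,0],[0,0,0]]
  ],
  "fingers": 0,
  "newtons": 60
}}

```text
clock: 17.62
tool_pos: [0.5402, 0.2762, 0.1012]
eef_rot: [0.983, 0.182, 0.0, 0.0]
contact_force: [-0.1, -1.5, 4.6]
opening: 0.174
finger_force: 60.0
```

Run:
```python
from h import *
upd([.056,-.262,.205],0);st()
s=snap('wrist');cv2.imwrite('pics/w7.png',s['img'][120:384,80:432])
p=s['img'];g=cv2.cvtColor(p,cv2.COLOR_BGR2HSV)
for y in range(150,175,2): print(y,g[y,258].tolist())
a=get_state()['tool_pos']
for v in(161,163,165): print((axes(.366).T@(onz(s,258,v,.118)-a)).round(4))
c=cmd();print([go([c[0]+(.5855-c[0])*k,c[1]+(-.1644-c[1])*k,.235],c[3]+(.857-c[3])*k)for k in(.3,.68)])
```

```text
t 17.62 tcp [0.5402 0.2762 0.1012] yaw 0.3661 tilt [0.001 0.   ] cmd [0.5401 0.2763 0.101  0.3664] F [-0.1 -1.5  4.6] M [-0.27  0.01 -0.03] op 0.174 ff 60.0 q7 -1.91
150 [17, 108, 134]
152 [17, 107, 133]
154 [17, 107, 141]
156 [18, 99, 195]
158 [18, 91, 224]
160 [18, 88, 209]
162 [17, 49, 167]
164 [17, 30, 178]
166 [18, 29, 193]
168 [17, 27, 202]
170 [17, 25, 211]
172 [17, 24, 222]
174 [17, 24, 224]
[ 0.0556 -0.0008 -0.0168]
[ 0.0547 -0.0008 -0.0168]
[ 0.0537 -0.0008 -0.0168]
[([-0.1155, 0.4277, -0.4467], np.float64(-0.0468)), ([-0.2617, 0.9694, -0.4467], np.float64(-0.1062))]
```

Call:
{"op": "send_rows", "data": {
  "targets": [
    [[0,0,-0.1],[0,0,0]],
    [[0,0,-0.25],[0,0,0]],
    [[0,0,-0.4],[0,0,0]],
    [[0,0,-0.5],[0,0,0]],
    [[-0.03,0.11,-0.5],[0,0,-0.012]],
    [[-0.07,0.26,-0.5],[0,0,-0.03]],
    [[-0.11,0.42,-0.5],[0,0,-0.046]],
    [[-0.155,0.58,-0.5],[0,0,-0.063]],
    [[-0.2,0.74,-0.5],[0,0,-0.08]],
    [[-0.24,0.9,-0.5],[0,0,-0.098]],
    [[-0.26,0.97,-0.5],[0,0,-0.106]],
    [[-0.26,0.97,-0.5],[0,0,-0.106]]
  ]
}}

```text
clock: 19.18
tool_pos: [0.5702, -0.0259, 0.2495]
eef_rot: [0.94, 0.34, -0.001, 0.0]
contact_force: [0.0, 0.2, -2.5]
opening: 0.173
finger_force: 60.0
```

Run:
```python
from h import *
upd([-.26,.97,-.5],-.106);st();print(go([.5855,-.1646,.2],.857))
```

```text
t 19.18 tcp [ 0.5702 -0.0259  0.2495] yaw 0.6949 tilt [-0.0027 -0.0011] cmd [ 0.5715 -0.0234  0.251   0.6994] F [ 0.   0.2 -2.5] M [ 0.04 -0.01 -0.  ] op 0.173 ff 60.0 q7 -1.13
([-0.2674, 0.3902, 0.17], np.float64(-0.0502))
```

Call:
{"op": "send_rows", "data": {
  "targets": [
    [[-0.09,0.13,0],[0,0,-0.02]],
    [[-0.18,0.26,0],[0,0,-0.04]],
    [[-0.267,0.39,0.05],[0,0,-0.05]],
    [[-0.267,0.39,0.12],[0,0,-0.05]],
    [[-0.267,0.39,0.17],[0,0,-0.05]],
    [[-0.267,0.39,0.2],[0,0,-0.05]],
    [[-0.267,0.39,0.24],[0,0,-0.05]],
    [[-0.267,0.39,0.26],[0,0,-0.05]],
    [[-0.267,0.39,0.27],[0,0,-0.05]],
    [[-0.267,0.39,0.28],[0,0,-0.05]],
    [[-0.267,0.39,0.28],[0,0,-0.05]]
  ]
}}

```text
clock: 20.55
tool_pos: [0.5896, -0.1627, 0.1729]
eef_rot: [0.91, 0.416, 0.005, 0.002]
contact_force: [-4.1, 2.8, 27.9]
opening: 0.177
finger_force: 60.4
```

Run:
```python
from h import *
upd([-.267,.39,.28],-.05);st()
```

```text
t 20.55 tcp [ 0.5896 -0.1627  0.1729] yaw 0.8573 tilt [ 0.0109 -0.0003] cmd [ 0.5855 -0.1645  0.167   0.8565] F [-4.1  2.8 27.9] M [ 0.65  1.27 -0.12] op 0.177 ff 60.4 q7 -0.81
```

Call:
{"op": "send_rows", "data": {
  "targets": [
    [[0,0,-0.012],[0,0,0.02]],
    [[0,0,-0.012],[0,0,0.04]],
    [[0,0,-0.012],[0,0,0]],
    [[0,0,-0.012],[0,0,-0.04]],
    [[0,0,-0.012],[0,0,-0.02]],
    [[-0.007,0,-0.012],[0,0,0]],
    [[-0.007,0.007,-0.01],[0,0,0]],
    [[-0.007,-0.007,-0.01],[0,0,0]],
    [[-0.007,-0.007,-0.01],[0,0,0]]
  ]
}}

```text
clock: 21.68
tool_pos: [0.585, -0.1649, 0.1716]
eef_rot: [0.909, 0.416, 0.003, 0.002]
contact_force: [1.9, -0.6, 7.3]
opening: 0.174
finger_force: 59.9
```

Run:
```python
from h import *
upd([-.007,-.007,-.01],0);st()
s=snap('wrist');cv2.imwrite('pics/w8.png',s['img'][120:384,80:432])
c=cmd();d=[.5406,.2763];print([go([c[0]+(d[0]-c[0])*k,c[1]+(d[1]-c[1])*k,.251],c[3]+(.367-c[3])*k)for k in(.3,.7)])
```

```text
t 21.68 tcp [ 0.585  -0.1649  0.1716] yaw 0.8575 tilt [ 0.0066 -0.0013] cmd [ 0.5826 -0.1647  0.17    0.8565] F [ 1.9 -0.6  7.3] M [-0.16 -0.6  -0.01] op 0.174 ff 59.9 q7 -0.8
[([0.3057, -0.3206, -0.27], np.float64(0.0467)), ([0.7133, -0.7481, -0.27], np.float64(0.1091))]
```

View pics/w8.png

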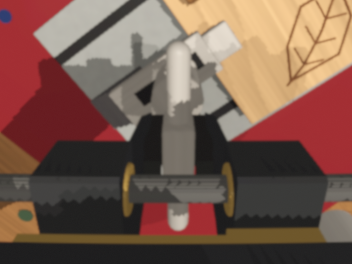

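The wrench still stands on the nut at about rim height 0.081 (bar at crop (178,45), clear of everything), so this is the 20 mm one. Taking it back to the middle hole.

Call:
{"op": "send_rows", "data": {
  "targets": [
    [[0,0,-0.1],[0,0,0]],
    [[0,0,-0.2],[0,0,0]],
    [[0.04,-0.04,-0.27],[0,0,0.006]],
    [[0.14,-0.15,-0.27],[0,0,0.02]],
    [[0.25,-0.26,-0.27],[0,0,0.038]],
    [[0.36,-0.38,-0.27],[0,0,0.055]],
    [[0.47,-0.49,-0.27],[0,0,0.072]],
    [[0.58,-0.61,-0.27],[0,0,0.088]],
    [[0.68,-0.71,-0.27],[0,0,0.104]],
    [[0.71,-0.75,-0.27],[0,0,0.109]],
    [[0.71,-0.75,-0.27],[0,0,0.109]]
  ]
}}

```text
clock: 23.1
tool_pos: [0.55, 0.1466, 0.2503]
eef_rot: [0.967, 0.257, -0.001, -0.001]
contact_force: [-0.1, 0.2, -4.0]
opening: 0.174
finger_force: 59.9
```

Run:
```python
from h import *
upd([.71,-.75,-.27],.109);st();print(go([.5406,.2763,.103],.367))
```

```text
t 23.1 tcp [0.55   0.1466 0.2503] yaw 0.5189 tilt [-0.0021  0.0007] cmd [0.5521 0.1436 0.251  0.5141] F [-0.1  0.2 -4. ] M [-0.04 -0.02 -0.07] op 0.174 ff 59.9 q7 -1.56
([0.184, -0.4039, 0.4933], np.float64(0.0468))
```

Call:
{"op": "send_rows", "data": {
  "targets": [
    [[0.06,-0.14,0],[0,0,0.017]],
    [[0.12,-0.28,0],[0,0,0.033]],
    [[0.184,-0.404,0],[0,0,0.047]],
    [[0.184,-0.404,0.04],[0,0,0.047]],
    [[0.184,-0.404,0.15],[0,0,0.047]],
    [[0.184,-0.404,0.27],[0,0,0.047]],
    [[0.184,-0.404,0.35],[0,0,0.047]],
    [[0.184,-0.404,0.42],[0,0,0.047]],
    [[0.184,-0.404,0.47],[0,0,0.047]],
    [[0.184,-0.404,0.49],[0,0,0.047]],
    [[0.184,-0.404,0.49],[0,0,0.047]],
    [[0.184,-0.404,0.49],[0,0,0.047]]
  ]
}}

```text
clock: 24.6
tool_pos: [0.5408, 0.2766, 0.1045]
eef_rot: [0.983, 0.182, 0.001, -0.0]
contact_force: [-0.3, 0.1, -3.8]
opening: 0.178
finger_force: 59.9
```

Run:
```python
from h import *
upd([.184,-.404,.49],.047);st()
```

```text
t 24.6 tcp [0.5408 0.2766 0.1045] yaw 0.3663 tilt [0.0013 0.0007] cmd [0.5406 0.2763 0.104  0.3664] F [-0.3  0.1 -3.8] M [ 0.04  0.   -0.04] op 0.178 ff 59.9 q7 -1.92
```

Call:
{"op": "send_rows", "data": {
  "targets": [
    [[0,0,0.01],[0,0,0]],
    [[0,0,0.01],[0,0,0]],
    [[0,0,0.01],[0,0,0]],
    [[0,0,-0.1],[0,0,0]],
    [[0,0,-0.2],[0,0,0]],
    [[0.024,-0.13,-0.2],[0,0,0]],
    [[0.047,-0.26,-0.2],[0,0,0]],
    [[0.047,-0.26,-0.2],[0,0,0]],
    [[0.047,-0.26,-0.1],[0,0,0]],
    [[0.047,-0.26,0],[0,0,0]],
    [[0.047,-0.26,0.01],[0,0,0]],
    [[0.047,-0.26,0.01],[0,0,0]]
  ],
  "fingers": 0.5
}}

```text
clock: 26.1
tool_pos: [0.5261, 0.3539, 0.1013]
eef_rot: [0.983, 0.182, 0.0, 0.0]
contact_force: [-0.2, -0.4, 0.2]
opening: 0.497
finger_force: 0.0
```

Call:
{"op": "send_rows", "data": {
  "targets": [
    [[0,0,0],[0,0,0]],
    [[0,0,0],[0,0,0]],
    [[0,0,0],[0,0,0]],
    [[0,0,0],[0,0,0]],
    [[0,0,0],[0,0,0]]
  ],
  "fingers": 0,
  "newtons": 60
}}

```text
clock: 26.72
tool_pos: [0.5258, 0.3543, 0.1012]
eef_rot: [0.983, 0.182, 0.0, -0.0]
contact_force: [-0.8, -0.6, 5.0]
opening: 0.174
finger_force: 59.9
```

Run:
```python
from h import *
upd([.047,-.26,.01],0);st()
s=snap('wrist');cv2.imwrite('pics/w9.png',s['img'][100:384,40:472])
g=cv2.cvtColor(s['img'],cv2.COLOR_BGR2HSV)
print([(y,g[y,258].tolist()) for y in range(154,172,2)])
c=cmd();print([go([c[0]+(.5855-c[0])*k,c[1]+(-.1646-c[1])*k,.251],c[3]+(.857-c[3])*k)for k in(.3,.54)])
```

```text
t 26.73 tcp [0.5258 0.3543 0.1012] yaw 0.3661 tilt [0.0008 0.0002] cmd [0.5258 0.3542 0.101  0.3664] F [-0.8 -0.6  5. ] M [-0.18  0.04 -0.02] op 0.174 ff 59.9 q7 -2.01
[(154, [17, 104, 164]), (156, [18, 92, 220]), (158, [18, 89, 229]), (160, [18, 83, 205]), (162, [17, 39, 170]), (164, [18, 30, 186]), (166, [18, 28, 199]), (168, [18, 27, 208]), (170, [18, 26, 217])]
[([-0.1301, 0.5057, -0.5], np.float64(-0.0468)), ([-0.2343, 0.9103, -0.5], np.float64(-0.0843))]
```

View pics/w9.png

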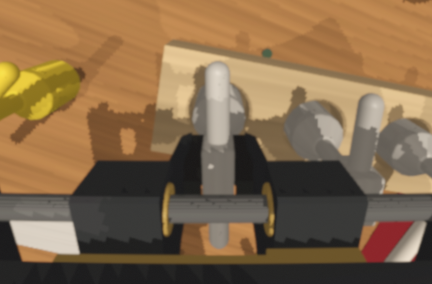

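The third wrench is gripped (tip at crop (217,65)), and the middle one stands upright in its hole. Carrying it to the nut.

Call:
{"op": "send_rows", "data": {
  "targets": [
    [[0,0,-0.1],[0,0,0]],
    [[0,0,-0.25],[0,0,0]],
    [[0,0,-0.4],[0,0,0]],
    [[0,0,-0.5],[0,0,0]],
    [[-0.03,0.1,-0.5],[0,0,-0.01]],
    [[-0.065,0.25,-0.5],[0,0,-0.023]],
    [[-0.105,0.41,-0.5],[0,0,-0.038]],
    [[-0.147,0.57,-0.5],[0,0,-0.053]],
    [[-0.188,0.73,-0.5],[0,0,-0.068]],
    [[-0.224,0.87,-0.5],[0,0,-0.08]],
    [[-0.234,0.91,-0.5],[0,0,-0.084]],
    [[-0.234,0.91,-0.5],[0,0,-0.084]]
  ]
}}

```text
clock: 28.28
tool_pos: [0.5572, 0.0738, 0.25]
eef_rot: [0.951, 0.309, -0.001, -0.0]
contact_force: [0.2, 0.8, -4.1]
opening: 0.176
finger_force: 59.9
```

Run:
```python
from h import *
upd([-.234,.91,-.5],-.084);st();print(go([.5855,-.1646,.2],.857))
```

```text
t 28.27 tcp [0.5572 0.0738 0.25  ] yaw 0.6285 tilt [-0.0016  0.    ] cmd [0.5581 0.0742 0.251  0.6303] F [ 0.2  0.8 -4.1] M [ 0.06 -0.02 -0.  ] op 0.176 ff 59.9 q7 -1.35
([-0.3952, 0.6969, 0.17], np.float64(-0.0722))
```

Call:
{"op": "send_rows", "data": {
  "targets": [
    [[-0.08,0.14,0],[0,0,-0.015]],
    [[-0.17,0.3,0],[0,0,-0.03]],
    [[-0.26,0.46,0],[0,0,-0.047]],
    [[-0.34,0.6,0],[0,0,-0.062]],
    [[-0.395,0.697,0.05],[0,0,-0.072]],
    [[-0.395,0.697,0.12],[0,0,-0.072]],
    [[-0.395,0.697,0.17],[0,0,-0.072]],
    [[-0.395,0.697,0.19],[0,0,-0.072]],
    [[-0.395,0.697,0.19],[0,0,-0.072]]
  ]
}}

```text
clock: 29.4
tool_pos: [0.5855, -0.1631, 0.1936]
eef_rot: [0.909, 0.416, 0.0, -0.0]
contact_force: [0.2, -0.0, -3.2]
opening: 0.169
finger_force: 59.9
```

Call:
{"op": "send_rows", "data": {
  "targets": [
    [[0,0,0.03],[0,0,0]],
    [[0,0,0.05],[0,0,0]],
    [[0,0,0.07],[0,0,0]],
    [[0,0,0.09],[0,0,0]],
    [[0,0,0.09],[0,0,0]]
  ]
}}

```text
clock: 30.02
tool_pos: [0.5846, -0.1649, 0.1661]
eef_rot: [0.91, 0.415, -0.001, -0.0]
contact_force: [-1.7, -0.3, -3.6]
opening: 0.177
finger_force: 59.9
```

Run:
```python
from h import *
upd([-.395,.697,.19],-.072);upd([0,0,.09],0);st()
```

```text
t 30.02 tcp [ 0.5846 -0.1649  0.1661] yaw 0.8562 tilt [-0.0015 -0.0003] cmd [ 0.5856 -0.1646  0.167   0.8565] F [-1.7 -0.3 -3.6] M [-0.19  0.13 -0.03] op 0.177 ff 59.9 q7 -0.8
```

It slides over the nut. Now fully down.

Call:
{"op": "send_rows", "data": {
  "targets": [
    [[0,0,0.02],[0,0,0]],
    [[0,0,0.04],[0,0,0]],
    [[0,0,0.05],[0,0,0]],
    [[0,0,0.053],[0,0,0]],
    [[0,0,0.053],[0,0,0]],
    [[0,0,0.053],[0,0,0]]
  ]
}}

```text
clock: 30.78
tool_pos: [0.5854, -0.1651, 0.1531]
eef_rot: [0.91, 0.415, 0.0, 0.001]
contact_force: [-5.9, -1.1, 13.6]
opening: 0.174
finger_force: 60.0
```

Run:
```python
from h import *
upd([0,0,.053],0);st()
```

```text
t 30.77 tcp [ 0.5854 -0.1651  0.1531] yaw 0.8557 tilt [ 0.0011 -0.0016] cmd [ 0.5856 -0.1646  0.1511  0.8565] F [-5.9 -1.1 13.6] M [-0.15  1.47 -0.03] op 0.174 ff 60.0 q7 -0.81
```

Seated. Turn clockwise about 0.8 rad first.

Call:
{"op": "send_rows", "data": {
  "targets": [
    [[0,0,-0.003],[0,0,0.03]],
    [[0,0,-0.003],[0,0,0.06]],
    [[0,0,-0.003],[0,0,0.09]],
    [[0,0,-0.003],[0,0,0.12]],
    [[0,0,-0.003],[0,0,0.15]]
  ]
}}

```text
clock: 31.4
tool_pos: [0.5849, -0.1654, 0.1532]
eef_rot: [0.982, 0.19, -0.0, 0.001]
contact_force: [-4.5, -2.6, 8.3]
opening: 0.18
finger_force: 60.0
```

Run:
```python
from h import *
upd([0,0,-.003],.15);st()
```

```text
t 31.4 tcp [ 0.5849 -0.1654  0.1532] yaw 0.3827 tilt [-0.0001 -0.0017] cmd [ 0.5856 -0.1646  0.152   0.3853] F [-4.5 -2.6  8.3] M [-0.31  1.26  0.27] op 0.18 ff 60.0 q7 -1.16
```

Call:
{"op": "send_rows", "data": {
  "targets": [
    [[0,0,0],[0,0,0.03]],
    [[0,0,0],[0,0,0.06]],
    [[0,0,0],[0,0,0.09]],
    [[0,0,0],[0,0,0.11]]
  ]
}}

```text
clock: 31.9
tool_pos: [0.585, -0.1655, 0.1532]
eef_rot: [1.0, 0.019, 0.0, 0.001]
contact_force: [-5.0, -1.9, 9.1]
opening: 0.174
finger_force: 60.0
```

Run:
```python
from h import *
upd([0,0,0],.11);st()
```

```text
t 31.9 tcp [ 0.585  -0.1655  0.1532] yaw 0.038 tilt [ 0.0002 -0.0019] cmd [ 0.5856 -0.1646  0.152   0.0397] F [-5.  -1.9  9.1] M [-0.37  1.17  0.28] op 0.174 ff 60.0 q7 -1.4
```

Moment is about 0.28 N·m, so the nut is turning. Continue to the stop.

Call:
{"op": "send_rows", "data": {
  "targets": [
    [[0,0,0],[0,0,0.02]],
    [[0,0,0],[0,0,0.04]],
    [[0,0,0],[0,0,0.05]]
  ]
}}

```text
clock: 32.28
tool_pos: [0.585, -0.1656, 0.1532]
eef_rot: [0.998, -0.059, 0.0, 0.001]
contact_force: [-5.0, -2.2, 8.6]
opening: 0.174
finger_force: 60.0
```

Run:
```python
from h import *
upd([0,0,0],.05);st()
```

```text
t 32.27 tcp [ 0.585  -0.1656  0.1532] yaw -0.118 tilt [ 0.0003 -0.002 ] cmd [ 0.5856 -0.1646  0.152  -0.1174] F [-5.  -2.2  8.6] M [-0.35  1.2   0.31] op 0.174 ff 60.0 q7 -1.51
```

Call:
{"op": "send_rows", "data": {
  "targets": [
    [[0,0,0],[0,0,0.015]],
    [[0,0,0],[0,0,0.03]],
    [[0,0,0],[0,0,0.03]]
  ]
}}

```text
clock: 32.65
tool_pos: [0.585, -0.1657, 0.1532]
eef_rot: [0.994, -0.106, 0.0, 0.001]
contact_force: [-4.3, -1.7, 9.6]
opening: 0.173
finger_force: 59.9
```

Run:
```python
from h import *
upd([0,0,0],.03);st()
```

```text
t 32.65 tcp [ 0.585  -0.1657  0.1532] yaw -0.2117 tilt [ 0.0004 -0.002 ] cmd [ 0.5856 -0.1646  0.152  -0.2116] F [-4.3 -1.7  9.6] M [-0.44  1.2   0.2 ] op 0.173 ff 59.9 q7 -1.58
```

Call:
{"op": "send_rows", "data": {
  "targets": [
    [[0,0,0],[0,0,0.01]],
    [[0,0,0],[0,0,0.02]],
    [[0,0,0],[0,0,0.02]]
  ]
}}

```text
clock: 33.02
tool_pos: [0.585, -0.1657, 0.1532]
eef_rot: [0.991, -0.137, 0.0, 0.001]
contact_force: [-4.1, -1.9, 8.7]
opening: 0.178
finger_force: 60.0
```

Run:
```python
from h import *
upd([0,0,0],.02);st()
```

```text
t 33.02 tcp [ 0.585  -0.1657  0.1532] yaw -0.2742 tilt [ 0.0005 -0.002 ] cmd [ 0.5856 -0.1646  0.152  -0.2745] F [-4.1 -1.9  8.7] M [-0.38  1.23  0.25] op 0.178 ff 60.0 q7 -1.62
```

Call:
{"op": "send_rows", "data": {
  "targets": [
    [[0,0,0],[0,0,0.01]],
    [[0,0,0],[0,0,0.02]],
    [[0,0,0],[0,0,0.02]]
  ]
}}

```text
clock: 33.4
tool_pos: [0.5851, -0.1657, 0.1532]
eef_rot: [0.986, -0.167, 0.0, 0.001]
contact_force: [-4.3, -2.4, 8.4]
opening: 0.176
finger_force: 60.4
```

Run:
```python
from h import *
upd([0,0,0],.02);st()
```

```text
t 33.4 tcp [ 0.5851 -0.1657  0.1532] yaw -0.3353 tilt [ 0.0006 -0.0023] cmd [ 0.5856 -0.1646  0.152  -0.3373] F [-4.3 -2.4  8.4] M [-0.51  1.21  0.71] op 0.176 ff 60.4 q7 -1.67
```

Call:
{"op": "send_rows", "data": {
  "targets": [
    [[0,0,0],[0,0,0.01]],
    [[0,0,0],[0,0,0.01]],
    [[0,0,0],[0,0,0.01]]
  ]
}}

```text
clock: 33.78
tool_pos: [0.5852, -0.1657, 0.1532]
eef_rot: [0.983, -0.182, 0.001, 0.001]
contact_force: [-5.2, -2.4, 8.3]
opening: 0.175
finger_force: 60.7
```

Run:
```python
from h import *
upd([0,0,0],.01);st()
```

```text
t 33.77 tcp [ 0.5852 -0.1657  0.1532] yaw -0.366 tilt [ 0.0007 -0.0025] cmd [ 0.5856 -0.1646  0.152  -0.3687] F [-5.2 -2.4  8.3] M [-0.49  1.23  0.72] op 0.175 ff 60.7 q7 -1.69
```

Call:
{"op": "send_rows", "data": {
  "targets": [
    [[0,0,0],[0,0,0.01]],
    [[0,0,0],[0,0,0.01]],
    [[0,0,0],[0,0,0.01]]
  ]
}}

```text
clock: 34.15
tool_pos: [0.5852, -0.1657, 0.1532]
eef_rot: [0.98, -0.197, 0.001, 0.001]
contact_force: [-4.9, -2.3, 8.1]
opening: 0.176
finger_force: 61.3
```

Run:
```python
from h import *
upd([0,0,0],.01);st()
s=snap('scene');a=s['img'][110:330,180:420];cv2.imwrite('pics/end.png',cv2.resize(a,None,fx=2.7,fy=2.7,interpolation=cv2.INTER_CUBIC));st()
```

```text
t 34.15 tcp [ 0.5852 -0.1657  0.1532] yaw -0.3965 tilt [ 0.0007 -0.0026] cmd [ 0.5856 -0.1646  0.152  -0.4001] F [-4.9 -2.3  8.1] M [-0.56  1.22  0.99] op 0.176 ff 61.3 q7 -1.71
t 34.2 tcp [ 0.5852 -0.1657  0.1532] yaw -0.3965 tilt [ 0.0006 -0.0026] cmd [ 0.5856 -0.1646  0.152  -0.4001] F [-4.5 -1.6  9.3] M [-0.52  1.14  0.95] op 0.178 ff 61.3 q7 -1.71
```

View pics/end.png

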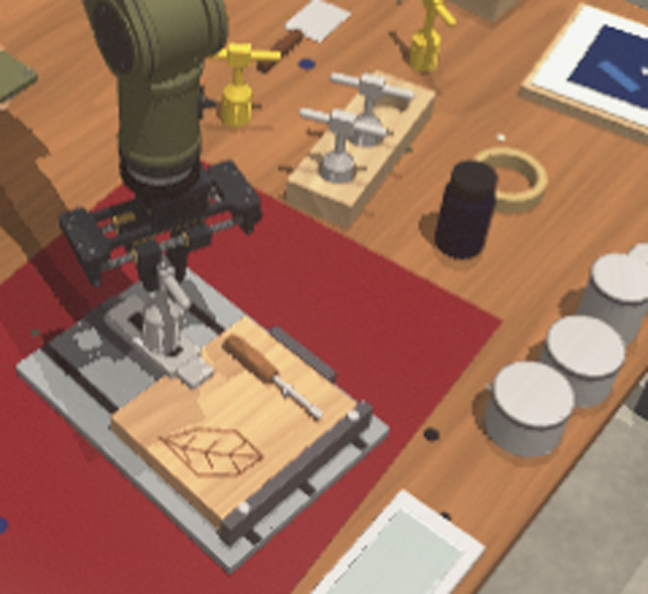

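The picture shows the wrench upright and seated on the nut (crop (165,330)), with the other two standing in the rack (crop (340,140) and (370,110)). The moment rose from about 0.28 to 0.95 N·m, so the nut is at its hard stop.

```bash
python3 -c "
from plant import *
print(finish_job())"
```

```text
the job is handed in; nothing more can be done
None
```

I handed the job in at about 34 s of simulated time: the nut is at its hard stop (moment 0.95 N·m) with the third wrench I tried still gripped, upright and fully down on it, and the other two are standing in the rack; the judge's verdict was not shown.

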